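# Pipette upright over the open beaker

## Task

Draw the pipette out of its sloping rest, turn it upright with its tip straight down, and hold it still with the tip a few centimetres above the middle of the beaker that has no cover. Leave the rest, both beakers, the cover and the other things on the bench as they stand, and do not dip the tip into a beaker. Finish while still holding the pipette there in the air; nothing is put down or let go.

Things in the scene. Friction and masses are not known exactly. Their poses are not given: they have to be found in the camera images.
- pipette_rest: White sloping pipette rest, fixed. Origin: centre of the underside of its foot (170 x 90 x 10 mm along own x, y, z). The pipette lies in it on a line that climbs at about 45 deg towards own +x: its lowest 45 mm in a square socket (20 mm inside) at the -x end, and 108 to 163 mm from the tip in a saddle, 42 mm wide, open above. It comes free after 50 mm up the slope.
- rest_socket (a point): Where the pipette's tip sits in the rest (to 10 mm), at the bottom of the socket, 40 mm above the bench.
- pipette_tip (a point): The narrow end of the pipette, on its long axis. White hand pipette, 254 mm long, about 85 g. Own +y runs along the pipette from plunger to tip (down when it is upright, tip down); own +x is the side with the finger hook (up in the rest); own z is across.
- pipette_handle (a point): The point to grip: on the long axis in the thick handle, 200 mm from the tip, 54 mm from the plunger end; axes as for the tip. The handle is 25 mm thick along own z (grip across this), 30 mm along own x, and runs from 108 to 225 mm from the tip. In the rest it is about 180 mm above the bench, free on both sides. The pipette's centre of mass lies about 45 mm from here towards the tip.
- beaker_1_mouth (a point): Centre of the mouth of a clear beaker, 55 mm in diameter (61 mm over the spout), wall 3 mm, 70 mm tall; the point lies at rim height. One of two equal beakers; either may be the covered one.
- beaker_2_mouth (a point): The same point of the other, equal beaker.
- cover: Loose round white cover with a knob, 72 mm in diameter, 21 mm high, lying on one of the two beakers (which one varies). Origin: centre of its underside.
- beaker_1: The first beaker, loose; origin at the centre of its underside.
- beaker_2: The second beaker, loose; origin at the centre of its underside.
- pipette: The loose pipette; its origin lies at mid-length, about 17 mm off its long axis. Use the two points above for aiming.
- petri_dish: Bystander: loose flat round dish, 63 mm in diameter, 14 mm high; origin at the centre of its underside.
- tweezers: Bystander: loose tweezers lying flat, 12 x 124 x 9 mm, long along own y; origin at the centre of the underside.

How it is judged:
By the outcome, as a careful person would: the job done as asked, in the order asked, and still so for the second after the job is handed in, while the arm keeps its last pose, push and grip.
It also fails if it takes over 40 s, if anything falls off the work surface, if the arm or the gripper's body presses on something with over 40 N, if the wrist force passes 120 N, or if a joint passes its speed limit or range.

## Robot

A 7-joint arm with a two-finger parallel gripper is mounted at the origin on a cart in front of the work surface, level with it; the furniture and walls round the work are solid. World frame = base frame: x ahead of the robot, y to its left, z up, the work surface at z = 0. Lengths are in m, angles in rad, forces in N, time in s.
With the tool pointing down it reaches from about 0.35 to 0.9 m from the base axis. Payload 19.9 kg.
Tool frame: the origin (TCP) lies midway between the tips of the shut fingers; the grasp point (between the pads) lies 19 mm behind it (robot.hold_point_z is the distance from the TCP to the grasp point, in m); x points along the fingers, y is the direction in which the jaws open and shut, and the axes are right-handed (so a half turn about x gives the same grasp; the last joint's range is limited). The gripper opens to 94 mm and grips with 3 to 60 N. Pads are 16 mm wide; open, the fingers measure 119 mm over their backs; the gripper's body (75 mm by 177 mm) begins 78 mm behind the grasp point.
Start: joints at [-1.262, 0.417, -0.01, 1.614, 0.005, 1.111, -0.053], TCP at [0.215, 0.587, 0.205] pointing down, gripper open.
Joint ranges: [-2.81, 2.81], [-0.39, 2.02], [-1.27, 1.25], [0.06, 2.57], [-1.19, 4.33], [0.19, 2], [-2.82, 2.82]. Speed limits (rad/s): [1.89, 1.89, 2.39, 2.39, 3.01, 3.01, 3.01].

## Interface

Orientations are given as a rotation vector (axis times angle).
In Python, from station import robot gives the robot as it stands.
- The arm moves only by the tool move_arm, never from a script. Its argument "targets" is a list of rows, each an object of numbers: "tx", "ty", "tz": the shift along the tool's x, y, z in cm; "ax", "ay", "az": the turn, a rotation vector about the tool's x, y, z in degrees; "jaw": the finger opening in cm, from 0 to 9.4. In form: [{"tx": .., "ty": .., "tz": .., "ax": .., "ay": .., "az": .., "jaw": ..}, ...]. A call has 1 to 10 rows; each row shifts and turns the commanded pose from where the row before left it, along the tool's axes as they then stand; what a row does not reach is not made up. A row lasts 1/12 s, in which the tool goes at most 41.7 mm and 7.16 degrees, less where a joint would pass 70% of its speed; a pose out of reach is approached as far as the arm can. A call is refused whole if a number of a shift passes 4.17 or a number of a turn 7.16, either way. A call with a gripper value outside its range is refused whole. The fingers move at their own pace and stop on an object; "force" is the grip in N (left out, the last holds). Time passes only in rows, so rows that do not move let the fingers close. It gives the time, the measured TCP pose, the force and the opening at its end, in the units of the state.
- robot.get_obs(): the state, without advancing time (a new reading comes with each control period).
- robot.camera(name): name is "scene" or "side" or "wrist"; returns a dict with "frame" (384x512x3 uint8, blue, green, red), "fx", "fy", "cx", "cy" (pixels), "rvec" (rotation vector, rad) and "tvec" (3), from world to camera coordinates, as OpenCV has them. Camera axes: x right, y down, z forward; pixel columns grow to the right and rows downward; lengths in m; the calibration is good to about 2 mm. A picture is of the moment at which its call begins. There is no depth.
- robot.finish_job(): hands the job in, once; it reports no verdict.
The state is a dict: "clock": time; "joints": joint angles; "qd": joint speeds; "joint_efforts": joint torques, N m; "eef_pos": TCP position; "eef_rot": TCP orientation; "wrist_force": force on the tool from outside, world axes, zero at the start; "moment": the same for the moment, N m; "gripper_width": opening from 0.0 (shut) to 1.0 (fully open).
Only numpy, scipy, OpenCV 4.12 (cv2) and the standard library are available. Lean on these libraries where they do the work, as an engineer would, in place of code of your own. Each camera call takes 0.05 s, during which the arm holds its last target. There are 200 camera calls.

## Working session

There is one attempt and no reset: what is moved stays moved. The work goes in short steps, Python scripts to look and compute and a tool call to move; the robot and the scene stay as the last step left them, time stands still between calls to the robot, and variables do not carry over. Pictures are saved under pics/ and viewed, about 8 in all and at most 12, crops included, and the job is handed in when it is done.

Besides the shell and the picture viewer there is one more tool, called after "Call:" by a JSON object that holds its "op" and its "data". move_arm: Moves the arm, as the interface text tells. Its arguments: {"type":"object","properties":{"targets":{"type":"array"},"force":{"type":"number"}},"required":["targets"]}

```bash
mkdir -p pics; ls; python3 - <<'E'
from station import robot
import cv2,numpy as np
for n in("scene","side"):
    c=robot.camera(n);cv2.imwrite(f"pics/{n}0.png",c["frame"])
    R=cv2.Rodrigues(np.array(c["rvec"],float))[0];t=np.array(c["tvec"]).ravel()
    print(n,c["fx"],c["fy"],c["cx"],c["cy"],"pos",-R.T@t,"fwd",R[2])
    np.savez(f"cam_{n}.npz",**{k:c[k] for k in("fx","fy","cx","cy","rvec","tvec")})
o=robot.get_obs();print(o, robot.hold_point_z)
E
```

```text
pics
scene 395.7532686026622 395.7532686026622 260.4957528889506 185.05425411404556 pos [0.02469193 0.44106189 0.6114543 ] fwd [ 0.60266701 -0.5786386  -0.54951782]
side 399.47776145716074 399.47776145716074 257.4555890662122 189.87140376809847 pos [ 0.06378784 -0.83586958  0.62680822] fwd [ 0.43224726  0.76374516 -0.47943262]
{'clock': 0.1, 'joints': array([-1.26149385,  0.41792046, -0.01029036,  1.61410922,  0.00471446,
        1.11067834, -0.05298719]), 'qd': array([ 0.00098907, -0.0019641 , -0.00155694, -0.00036907,  0.00095185,
       -0.00118116,  0.00152389]), 'joint_efforts': array([ 1.26437746e-03, -8.52587843e+01,  6.40267264e-01, -4.26705945e+01,
       -4.89264820e-02,  1.62669201e-02,  4.16719195e-05]), 'eef_pos': array([0.21468918, 0.58661514, 0.20488604]), 'eef_rot': array([ 0.27439638,  1.5533021 , -0.27611386]), 'wrist_force': array([0.38892038, 0.20130426, 0.43011648]), 'moment': array([-0.0044622 , -0.00385936, -0.07262752]), 'gripper_width': 1.0014046033916717} 0.0188
```

View pics/scene0.png

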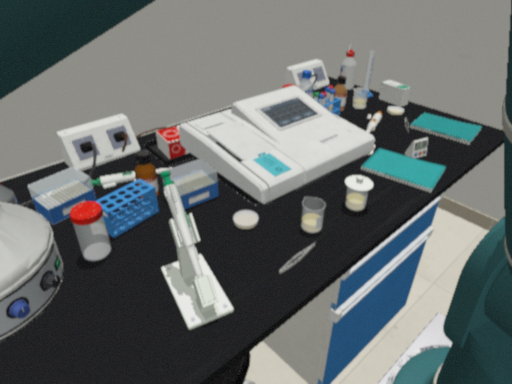

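View pics/side0.png

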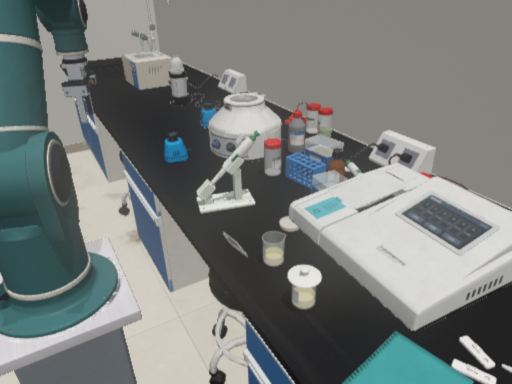

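Scene: the rest's foot is around (197,288), pipette from the socket (207,300) up to the green plunger (165,172). The open beaker is at (312,215) and the covered one at (357,192). Side: the socket is at (203,195), plunger (255,135), open beaker (273,248), covered beaker (304,287). I'll zoom in on the rest and beaker in both views.

```bash
python3 - <<'E'
import cv2,numpy as np
a=cv2.imread("pics/scene0.png");b=cv2.imread("pics/side0.png")
A=cv2.resize(a[160:330,150:250],None,fx=3.5,fy=3.5,interpolation=cv2.INTER_CUBIC)
B=cv2.resize(b[125:275,190:300],None,fx=3.6,fy=3.6,interpolation=cv2.INTER_CUBIC)
im=np.zeros((600,800,3),np.uint8);im[:A.shape[0],:A.shape[1]]=A;im[:B.shape[0],380:380+B.shape[1]]=B
cv2.imwrite("pics/zoom0.png",im)
E
```

```text
(no output)
```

View pics/zoom0.png

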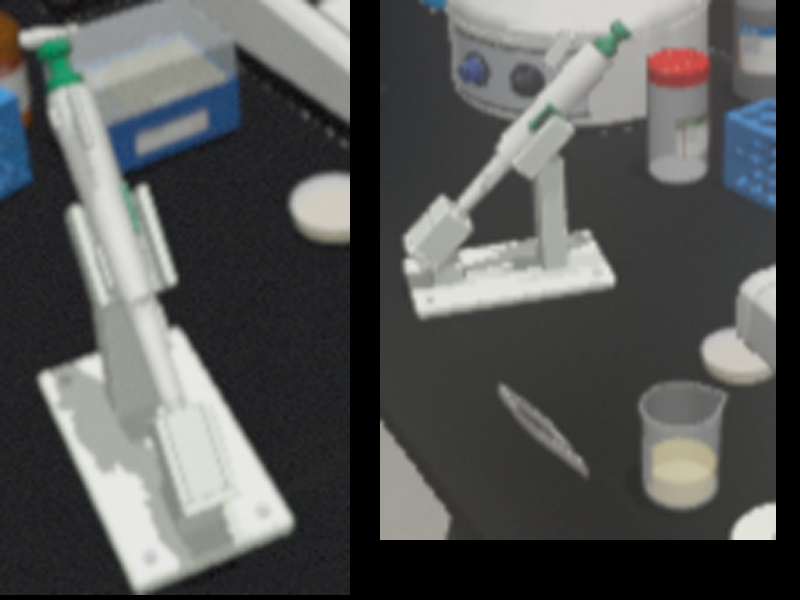

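```bash
cat > geo.py <<'E'
import cv2,numpy as np
C={n:dict(np.load(f"cam_{n}.npz")) for n in("scene","side")}
def ray(n,p):
    c=C[n];R=cv2.Rodrigues(c["rvec"].astype(float))[0];t=c["tvec"].ravel()
    d=R.T@np.array([(p[0]-c["cx"])/c["fx"],(p[1]-c["cy"])/c["fy"],1.]);return -R.T@t,d/np.linalg.norm(d)
def plane(n,p,z):
    o,d=ray(n,p);return o+d*(z-o[2])/d[2]
def tri(p,q):
    (a,u),(b,v)=ray("scene",p),ray("side",q)
    s=np.linalg.lstsq(np.c_[u,-v],b-a,rcond=None)[0];P,Q=a+s[0]*u,b+s[1]*v
    return (P+Q)/2,np.linalg.norm(P-Q)
def proj(n,X):
    c=C[n];K=np.array([[c["fx"],0,c["cx"]],[0,c["fy"],c["cy"]],[0,0,1.]])
    return cv2.projectPoints(np.array(X,float).reshape(-1,1,3),c["rvec"].astype(float),c["tvec"].astype(float),K,None)[0][:,0]
E
python3 - <<'E'
from geo import *
np.set_printoptions(precision=4,suppress=True)
zs=lambda x,y:(150+(x+.5)/3.5-.5,160+(y+.5)/3.5-.5)
zd=lambda x,y:(190+(x-380+.5)/3.6-.5,125+(y+.5)/3.6-.5)
f=np.array([plane("scene",zs(*p),.01) for p in[(42,377),(180,335),(292,522),(137,586)]])
print(f,[np.linalg.norm(f[i]-f[i-1]) for i in range(4)],f.mean(0))
g=np.array([plane("side",zd(*p),.01) for p in[(405,262),(588,235),(612,278),(418,308)]])
print(g,[np.linalg.norm(g[i]-g[i-1]) for i in range(4)],g.mean(0))
a=cv2.imread("pics/scene0.png");b=cv2.imread("pics/side0.png")
def green(im,x0,x1,y0,y1):
    h=cv2.cvtColor(im,cv2.COLOR_BGR2HSV);m=cv2.inRange(h,(60,120,40),(85,255,255))
    w=np.zeros_like(m);w[y0:y1,x0:x1]=m[y0:y1,x0:x1];y,x=np.nonzero(w)
    print(len(x),x.min(),x.max(),y.min(),y.max());return x.mean(),y.mean()
p=green(a,155,178,165,192);q=green(b,240,264,128,145);print("plunger",p,q,tri(p,q))
# handle shoulder upper end, socket mouth
print("top of handle",tri(zs(70,93),zd(598,55)))
print("thin stem",tri(zs(145,300),zd(508,152)))
print("beaker side rim",plane("side",zd(680,402),.07),"base",plane("side",zd(680,492),0.0))
print("beaker scene rim",plane("scene",(312.5,203),.07),"base", plane("scene",(312,228),0))
print("cover", tri((358,184),(304.5,276)))
for n,X in(("scene",0),("side",0)):pass
E
```

```text
[[0.5946 0.176  0.01  ]
 [0.5684 0.094  0.01  ]
 [0.4117 0.1348 0.01  ]
 [0.4342 0.2188 0.01  ]] [np.float64(0.16595404365230026), np.float64(0.08611137815844942), np.float64(0.16191658218604735), np.float64(0.08694223377742152)] [0.5022 0.1559 0.01  ]
[[0.434  0.2066 0.01  ]
 [0.5924 0.1638 0.01  ]
 [0.5728 0.0863 0.01  ]
 [0.4134 0.1293 0.01  ]] [np.float64(0.079959339840221), np.float64(0.16409673462048763), np.float64(0.08003230478223274), np.float64(0.16512744467223814)] [0.5031 0.1465 0.01  ]
91 160 172 172 185Traceback (most recent call last):
  File "<stdin>", line 14, in <module>
  File "<stdin>", line 13, in green
    return umr_minimum(a, axis, None, out, keepdims, initial, where)
ValueError: zero-size array to reduction operation minimum which has no identity
```

```bash
python3 - <<'E'
from geo import *
np.set_printoptions(precision=4,suppress=True)
zs=lambda x,y:(150+(x+.5)/3.5-.5,160+(y+.5)/3.5-.5)
zd=lambda x,y:(190+(x-380+.5)/3.6-.5,125+(y+.5)/3.6-.5)
b=cv2.imread("pics/side0.png");a=cv2.imread("pics/scene0.png")
def green(im,x0,x1,y0,y1):
    s=im[y0:y1,x0:x1].astype(int);m=(s[...,1]>s[...,2]+25)&(s[...,1]>s[...,0]+8);y,x=np.nonzero(m)
    print(len(x),x.min()+x0,x.max()+x0,y.min()+y0,y.max()+y0);return x.mean()+x0,y.mean()+y0
p=green(a,155,178,165,192);q=green(b,246,264,128,145);print("plunger",p,q,tri(p,q))
print("plunger tip",tri(zs(52,45),zd(622,28)))
print("top of handle",tri(zs(70,93),zd(600,55)))
print("stem start",tri(zs(145,298),zd(506,152)))
print("stem/socket",tri(zs(178,405),zd(464,206)))
print("beaker side rim",plane("side",zd(680,402),.07),"base",plane("side",zd(680,492),0.0))
print("beaker scene rim",plane("scene",(312.5,203),.07),"base", plane("scene",(312,228),0))
print("cover", tri((358,184),(304.5,276)))
# prediction from the rest model
c=np.array([.503,.151]);d=np.array([.159,-.042]);d/=np.linalg.norm(d);print("yaw",np.degrees(np.arctan2(d[1],d[0])))
E
```

```text
126 160 173 171 185
36 250 258 131 139
plunger (np.float64(166.14285714285714), np.float64(177.81746031746033)) (np.float64(254.08333333333334), np.float64(135.27777777777777)) (array([0.6053, 0.1315, 0.2059]), np.float64(0.003098813641486303))
plunger tip (array([0.6134, 0.1292, 0.2135]), np.float64(0.0023677871669161503))
top of handle (array([0.5941, 0.1326, 0.1931]), np.float64(0.0025201915181583576))
stem start (array([0.5105, 0.1515, 0.1162]), np.float64(0.00432480186032576))
stem/socket (array([0.473 , 0.1612, 0.0721]), np.float64(0.0043210262951639804))
beaker side rim [ 0.4806 -0.1692  0.07  ] base [ 0.4767 -0.175   0.    ]
beaker scene rim [ 0.4817 -0.1672  0.07  ] base [ 0.4741 -0.1659  0.    ]
cover (array([ 0.4622, -0.321 ,  0.0663]), np.float64(0.0020285967490383614))
yaw -14.796762245057346
```

```bash
cat > st.py <<'E'
from station import robot
import numpy as np
from scipy.spatial.transform import Rotation as Ro
np.set_printoptions(precision=3,suppress=True)
def goalR(yaw,pitch):
    # approach horizontal heading yaw, pitched down by pitch (deg); y horizontal
    h=np.radians(yaw);p=np.radians(pitch)
    x=np.array([np.cos(h)*np.cos(p),np.sin(h)*np.cos(p),-np.sin(p)]);y=np.array([-np.sin(h),np.cos(h),0])
    return Ro.from_matrix(np.c_[x,y,np.cross(x,y)])
def delta(P,G,flip=False):
    o=robot.get_obs();R=Ro.from_rotvec(o["eef_rot"]);p=o["eef_pos"]
    if flip:G=G*Ro.from_euler("x",180,degrees=True)
    print("t",o["clock"],"p",p,"hold",p-robot.hold_point_z*R.as_matrix()[:,0],"\nR",R.as_matrix().tolist(),"\nF",o["wrist_force"],"w",o["gripper_width"],"q",o["joints"])
    print("turn deg (tool)",np.degrees((R.inv()*G).as_rotvec()))
    d=np.array(P)-p
    print("shift cm in present tool",100*R.inv().apply(d),"in goal tool",100*G.inv().apply(d))
E
python3 - <<'E'
from st import *
for f in(0,1): delta([.575,.137,.36],goalR(-14,90),f)
E
```

```text
t 0.1 p [0.215 0.587 0.205] hold [0.215 0.587 0.224] 
R [[-0.000276763005477354, 0.3436366757839243, 0.9391026346776017], [-0.001056697880099433, 0.9391020458398571, -0.3436367717357752], [-0.9999994033957367, -0.0010874537089977376, 0.00010321144216879352]] 
F [0.389 0.201 0.43 ] w 1.0014046033916717 q [-1.261  0.418 -0.01   1.614  0.005  1.111 -0.053]
turn deg (tool) [-6.099  0.003  0.063]
shift cm in present tool [-15.474 -29.859  49.289] in goal tool [-15.511 -34.909  45.838]
t 0.1 p [0.215 0.587 0.205] hold [0.215 0.587 0.224] 
R [[-0.000276763005477354, 0.3436366757839243, 0.9391026346776017], [-0.001056697880099433, 0.9391020458398571, -0.3436367717357752], [-0.9999994033957367, -0.0010874537089977376, 0.00010321144216879352]] 
F [0.389 0.201 0.43 ] w 1.0014046033916717 q [-1.261  0.418 -0.01   1.614  0.005  1.111 -0.053]
turn deg (tool) [173.901   0.095  -0.004]
shift cm in present tool [-15.474 -29.859  49.289] in goal tool [-15.511  34.909 -45.838]
```

Call:
{"op": "move_arm", "data": {"targets": [{"tx": -3, "ax": -1.5, "jaw": 7}, {"tx": -3.5, "ax": -1.5}, {"tx": -3.5, "ax": -1.5}, {"tx": -3.5, "ax": -1.6}, {"tx": -2, "ty": -1.5, "tz": 2}, {"ty": -2, "tz": 2.6}, {"ty": -2, "tz": 2.6}, {"ty": -2, "tz": 2.6}, {"ty": -2, "tz": 2.6}, {"ty": -2, "tz": 2.6}]}}

```text
invalid input
```

Call:
{"op": "move_arm", "data": {"targets": [{"ty": -2, "tz": 2.6}, {"ty": -2, "tz": 2.6}, {"ty": -2, "tz": 2.6}, {"ty": -2, "tz": 2.6}, {"ty": -2, "tz": 2.6}, {"ty": -2, "tz": 2.6}, {"ty": -2, "tz": 2.6}, {"ty": -2, "tz": 2.6}, {"ty": -2, "tz": 2.6}, {}]}}

```text
invalid input
```

```bash
python3 - <<'E'
from st import *
delta([.575,.137,.159],goalR(-14,90))
import cv2
c=robot.camera("wrist");cv2.imwrite("pics/w1.png",c["frame"])
K=np.array([[c["fx"],0,c["cx"]],[0,c["fy"],c["cy"]],[0,0,1.]])
print(cv2.projectPoints(np.array([[.575,.137,.178],[.6134,.1292,.2135],[.5105,.1515,.1162]]),np.array(c["rvec"],float),np.array(c["tvec"],float),K,None)[0][:,0])
E
```

```text
t 0.1 p [0.215 0.587 0.205] hold [0.215 0.587 0.224] 
R [[-0.000276763005477354, 0.3436366757839243, 0.9391026346776017], [-0.001056697880099433, 0.9391020458398571, -0.3436367717357752], [-0.9999994033957367, -0.0010874537089977376, 0.00010321144216879352]] 
F [0.389 0.201 0.43 ] w 1.0014046033916717 q [-1.261  0.418 -0.01   1.614  0.005  1.111 -0.053]
turn deg (tool) [-6.099  0.003  0.063]
shift cm in present tool [  4.626 -29.837  49.287] in goal tool [  4.589 -34.909  45.838]
[[ -0.292 616.863]
 [-12.012 688.563]
 [ 18.582 512.272]]
```

View pics/w1.png

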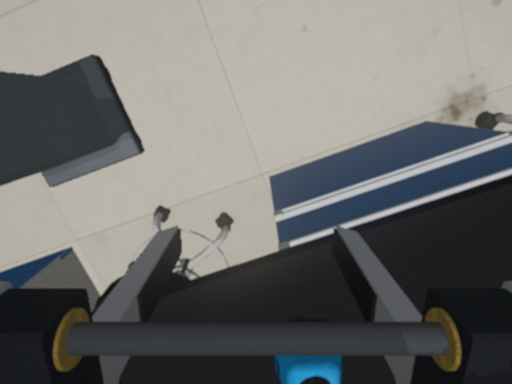

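The picture only shows the start pose, because the moves were refused. The rows probably need every key, so I'll retry with all of them.

Call:
{"op": "move_arm", "data": {"targets": [{"tx": -3, "ty": 0, "tz": 0, "ax": -1.5, "ay": 0, "az": 0, "jaw": 7}, {"tx": -3.5, "ty": 0, "tz": 0, "ax": -1.5, "ay": 0, "az": 0, "jaw": 7}, {"tx": -3.5, "ty": 0, "tz": 0, "ax": -1.5, "ay": 0, "az": 0, "jaw": 7}, {"tx": -3.5, "ty": 0, "tz": 0, "ax": -1.6, "ay": 0, "az": 0, "jaw": 7}, {"tx": -2, "ty": -1.5, "tz": 2, "ax": 0, "ay": 0, "az": 0, "jaw": 7}, {"tx": 0, "ty": -2, "tz": 2.6, "ax": 0, "ay": 0, "az": 0, "jaw": 7}, {"tx": 0, "ty": -2, "tz": 2.6, "ax": 0, "ay": 0, "az": 0, "jaw": 7}, {"tx": 0, "ty": -2, "tz": 2.6, "ax": 0, "ay": 0, "az": 0, "jaw": 7}, {"tx": 0, "ty": -2, "tz": 2.6, "ax": 0, "ay": 0, "az": 0, "jaw": 7}, {"tx": 0, "ty": -2, "tz": 2.6, "ax": 0, "ay": 0, "az": 0, "jaw": 7}]}}

```text
clock: 0.98
eef_pos: [0.3332, 0.4376, 0.3603]
eef_rot: [0.192, 1.562, -0.192]
wrist_force: [1.2, 0.3, 0.2]
gripper_width: 0.745
```

Call:
{"op": "move_arm", "data": {"targets": [{"tx": 0, "ty": -2, "tz": 2.6, "ax": 0, "ay": 0, "az": 0, "jaw": 7}, {"tx": 0, "ty": -2, "tz": 2.6, "ax": 0, "ay": 0, "az": 0, "jaw": 7}, {"tx": 0, "ty": -2, "tz": 2.6, "ax": 0, "ay": 0, "az": 0, "jaw": 7}, {"tx": 0, "ty": -2, "tz": 2.6, "ax": 0, "ay": 0, "az": 0, "jaw": 7}, {"tx": 0, "ty": -2, "tz": 2.6, "ax": 0, "ay": 0, "az": 0, "jaw": 7}, {"tx": 0, "ty": -2, "tz": 2.6, "ax": 0, "ay": 0, "az": 0, "jaw": 7}, {"tx": 0, "ty": -2, "tz": 2.6, "ax": 0, "ay": 0, "az": 0, "jaw": 7}, {"tx": 0, "ty": -2, "tz": 2.6, "ax": 0, "ay": 0, "az": 0, "jaw": 7}, {"tx": 0, "ty": -2, "tz": 2.6, "ax": 0, "ay": 0, "az": 0, "jaw": 7}, {"tx": 0, "ty": 0, "tz": 0, "ax": 0, "ay": 0, "az": 0, "jaw": 7}]}}

```text
clock: 1.82
eef_pos: [0.519, 0.2019, 0.3603]
eef_rot: [0.196, 1.561, -0.199]
wrist_force: [-0.5, -0.8, -0.2]
gripper_width: 0.749
```

```bash
python3 - <<'E'
from st import *
delta([.575,.137,.159],goalR(-14,90))
import cv2
c=robot.camera("wrist")
K=np.array([[c["fx"],0,c["cx"]],[0,c["fy"],c["cy"]],[0,0,1.]])
q=cv2.projectPoints(np.array([[.575,.137,.178],[.6134,.1292,.2135],[.5105,.1515,.1162]]),np.array(c["rvec"],float),np.array(c["tvec"],float),K,None)[0][:,0]
print(q);f=c["frame"].copy()
for u in q: cv2.drawMarker(f,(int(u[0]),int(u[1])),(0,0,255),0,8)
cv2.imwrite("pics/w2.png",f)
E
```

```text
t 1.8167 p [0.519 0.202 0.36 ] hold [0.519 0.202 0.379] 
R [[0.000716996695583616, 0.24886789934689907, 0.9685371725392888], [-0.0019505575647679185, 0.9685359270592961, -0.2488661353430318], [-0.9999978406181311, -0.001710751311971806, 0.0011798682229545165]] 
F [-0.486 -0.806 -0.247] w 0.7485451979076571 q [-0.673  0.191  0.291  1.578 -0.053  1.381  0.943]
turn deg (tool) [-0.41   0.067  0.098]
shift cm in present tool [20.146 -4.863  7.013] in goal tool [20.129 -4.948  7.002]
[[217.498 227.274]
 [216.77  270.068]
 [219.711 164.957]]
```

View pics/w2.png

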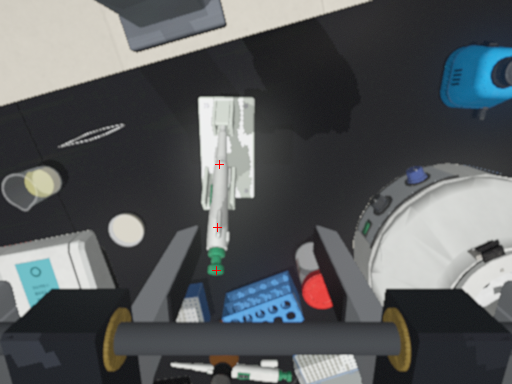

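The wrist view (picture 5) shows the pipette straight along the image column. My handle point at (217,227) sits on its axis, and the plunger is at (216,265). I'll go above the handle and then down.

Call:
{"op": "move_arm", "data": {"targets": [{"tx": 0, "ty": -1.7, "tz": 2.3, "ax": -0.4, "ay": 0, "az": 0, "jaw": 7}, {"tx": 0, "ty": -1.6, "tz": 2.3, "ax": 0, "ay": 0, "az": 0, "jaw": 7}, {"tx": 0, "ty": -1.6, "tz": 2.4, "ax": 0, "ay": 0, "az": 0, "jaw": 7}, {"tx": 2.5, "ty": 0, "tz": 0, "ax": 0, "ay": 0, "az": 0, "jaw": 7}, {"tx": 2.5, "ty": 0, "tz": 0, "ax": 0, "ay": 0, "az": 0, "jaw": 7}, {"tx": 2.5, "ty": 0, "tz": 0, "ax": 0, "ay": 0, "az": 0, "jaw": 7}, {"tx": 2.5, "ty": 0, "tz": 0, "ax": 0, "ay": 0, "az": 0, "jaw": 7}, {"tx": 0, "ty": 0, "tz": 0, "ax": 0, "ay": 0, "az": 0, "jaw": 7}]}}

```text
clock: 2.53
eef_pos: [0.57, 0.1442, 0.256]
eef_rot: [0.183, 1.569, -0.188]
wrist_force: [-0.7, 0.2, -0.4]
gripper_width: 0.744
```

```bash
python3 - <<'E'
from st import *
delta([.575,.137,.159],goalR(-14,90))
import cv2
c=robot.camera("wrist")
K=np.array([[c["fx"],0,c["cx"]],[0,c["fy"],c["cy"]],[0,0,1.]])
q=cv2.projectPoints(np.array([[.575,.137,.178],[.6134,.1292,.2135],[.5105,.1515,.1162]]),np.array(c["rvec"],float),np.array(c["tvec"],float),K,None)[0][:,0]
print(q);f=c["frame"].copy()
for u in q: cv2.drawMarker(f,(int(u[0]),int(u[1])),(0,0,255),0,8)
cv2.imwrite("pics/w3.png",f)
E
```

```text
t 2.5333 p [0.57  0.144 0.256] hold [0.57  0.144 0.275] 
R [[-0.006185039487891342, 0.23394984511184727, 0.9722289932205662], [-0.001891786963618941, 0.9722431125890951, -0.23396527769126807], [-0.9999790829955483, -0.0032863346163429924, -0.005570778776070706]] 
F [-0.661  0.24  -0.397] w 0.743953905618941 q [-0.557  0.321  0.325  1.654 -0.108  1.191  1.128]
turn deg (tool) [ 0.47  -0.318  0.19 ]
shift cm in present tool [ 9.699 -0.549  0.708] in goal tool [ 9.701 -0.575  0.659]
[[250.217 207.394]
 [251.263 268.503]
 [250.222 124.465]]
```

View pics/w3.png

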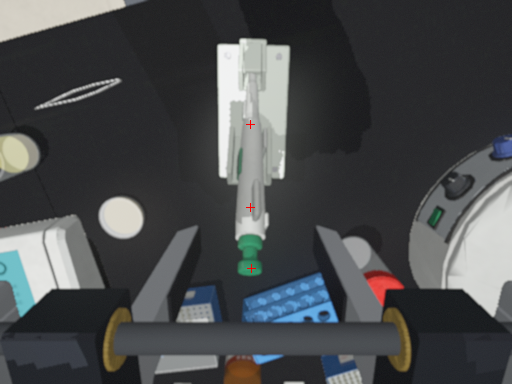

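Picture 6: the pipette axis is at column 250, the markers lie on it, and the jaws straddle it. I'll descend and close.

Call:
{"op": "move_arm", "data": {"targets": [{"tx": 1.2, "ty": -0.3, "tz": 0.35, "ax": 0.4, "ay": -0.3, "az": 0.2, "jaw": 7}, {"tx": 1.2, "ty": -0.25, "tz": 0.35, "ax": 0, "ay": 0, "az": 0, "jaw": 7}, {"tx": 2, "ty": 0, "tz": 0, "ax": 0, "ay": 0, "az": 0, "jaw": 7}, {"tx": 2, "ty": 0, "tz": 0, "ax": 0, "ay": 0, "az": 0, "jaw": 7}, {"tx": 1.5, "ty": 0, "tz": 0, "ax": 0, "ay": 0, "az": 0, "jaw": 7}, {"tx": 1.2, "ty": 0, "tz": 0, "ax": 0, "ay": 0, "az": 0, "jaw": 7}, {"tx": 0.6, "ty": 0, "tz": 0, "ax": 0, "ay": 0, "az": 0, "jaw": 7}, {"tx": 0, "ty": 0, "tz": 0, "ax": 0, "ay": 0, "az": 0, "jaw": 7}, {"tx": 0, "ty": 0, "tz": 0, "ax": 0, "ay": 0, "az": 0, "jaw": 7}]}}

```text
clock: 3.33
eef_pos: [0.5787, 0.1369, 0.1642]
eef_rot: [0.194, 1.556, -0.189]
wrist_force: [-0.2, 0.5, 1.6]
gripper_width: 0.745
```

```bash
python3 - <<'E'
from st import *
delta([.575,.137,.159],goalR(-14,90))
E
```

```text
t 3.3333 p [0.579 0.137 0.164] hold [0.579 0.137 0.183] 
R [[0.006460749999912863, 0.24179017205452802, 0.9703070500657411], [0.002207824728246946, 0.970321487518798, -0.2418084704249977], [-0.999976691838069, 0.0037045319744047206, 0.005735174229493434]] 
F [-0.174  0.502  1.561] w 0.745222552165463 q [-0.527  0.414  0.313  1.748 -0.149  0.996  1.168]
turn deg (tool) [ 0.007  0.329 -0.212]
shift cm in present tool [ 0.514 -0.078 -0.368] in goal tool [ 0.516 -0.076 -0.365]
```

Call:
{"op": "move_arm", "data": {"targets": [{"tx": 0.5, "ty": 0, "tz": -0.3, "ax": 0, "ay": 0, "az": 0, "jaw": 5}, {"tx": 0, "ty": 0, "tz": 0, "ax": 0, "ay": 0, "az": 0, "jaw": 3}, {"tx": 0, "ty": 0, "tz": 0, "ax": 0, "ay": 0, "az": 0, "jaw": 1.5}, {"tx": 0, "ty": 0, "tz": 0, "ax": 0, "ay": 0, "az": 0, "jaw": 1.5}, {"tx": 0, "ty": 0, "tz": 0, "ax": 0, "ay": 0, "az": 0, "jaw": 1.5}, {"tx": 0, "ty": 0, "tz": 0, "ax": 0, "ay": 0, "az": 0, "jaw": 1.5}, {"tx": 0, "ty": 0, "tz": 0, "ax": 0, "ay": 0, "az": 0, "jaw": 1.5}, {"tx": 0, "ty": 0, "tz": 0, "ax": 0, "ay": 0, "az": 0, "jaw": 1.5}], "force": 30}}

```text
clock: 4.0
eef_pos: [0.5756, 0.1374, 0.1585]
eef_rot: [0.194, 1.556, -0.19]
wrist_force: [0.6, -1.2, 0.0]
gripper_width: 0.276
```

```bash
python3 - <<'E'
from st import *
delta([.575,.137,.159],goalR(-14,90))
E
```

```text
t 4.0 p [0.576 0.137 0.159] hold [0.575 0.137 0.177] 
R [[0.0060597228728693775, 0.24188443198749343, 0.9702861440424633], [0.0019309571622849603, 0.9702993196906682, -0.2418997759657171], [-0.9999797753770532, 0.003339426584666086, 0.005412676504667702]] 
F [ 0.6   -1.222  0.004] w 0.2764589599053514 q [-0.529  0.415  0.312  1.76  -0.15   0.983  1.167]
turn deg (tool) [ 0.002  0.31  -0.191]
shift cm in present tool [-0.045 -0.049 -0.044] in goal tool [-0.045 -0.049 -0.044]
```

Call:
{"op": "move_arm", "data": {"targets": [{"tx": -0.3, "ty": 0, "tz": 0.3, "ax": 0, "ay": 0, "az": 0, "jaw": 1.5}, {"tx": -0.4, "ty": 0, "tz": 0.4, "ax": 0, "ay": 0, "az": 0, "jaw": 1.5}, {"tx": -0.4, "ty": 0, "tz": 0.4, "ax": 0, "ay": 0, "az": 0, "jaw": 1.5}, {"tx": -0.4, "ty": 0, "tz": 0.4, "ax": 0, "ay": 0, "az": 0, "jaw": 1.5}]}}

```text
clock: 4.33
eef_pos: [0.5905, 0.1337, 0.1741]
eef_rot: [0.194, 1.556, -0.189]
wrist_force: [-0.8, 0.5, -1.2]
gripper_width: 0.277
```

Forces are low, so it slides freely. I'll carry on up the slope.

Call:
{"op": "move_arm", "data": {"targets": [{"tx": -0.6, "ty": 0, "tz": 0.6, "ax": 0, "ay": 0, "az": 0, "jaw": 1.5}, {"tx": -0.7, "ty": 0, "tz": 0.7, "ax": 0, "ay": 0, "az": 0, "jaw": 1.5}, {"tx": -0.7, "ty": 0, "tz": 0.7, "ax": 0, "ay": 0, "az": 0, "jaw": 1.5}, {"tx": -0.7, "ty": 0, "tz": 0.7, "ax": 0, "ay": 0, "az": 0, "jaw": 1.5}, {"tx": -0.7, "ty": 0, "tz": 0.7, "ax": 0, "ay": 0, "az": 0, "jaw": 1.5}, {"tx": -0.9, "ty": 0, "tz": 0.7, "ax": 0, "ay": 0, "az": 0, "jaw": 1.5}, {"tx": -1.2, "ty": 0, "tz": 0.4, "ax": 0, "ay": 0, "az": 0, "jaw": 1.5}, {"tx": -2, "ty": 0, "tz": 0, "ax": 0, "ay": 0, "az": 0, "jaw": 1.5}, {"tx": -2, "ty": 0, "tz": 0, "ax": 0, "ay": 0, "az": 0, "jaw": 1.5}, {"tx": 0, "ty": 0, "tz": 0, "ax": 0, "ay": 0, "az": 0, "jaw": 1.5}]}}

```text
clock: 5.17
eef_pos: [0.6348, 0.1226, 0.273]
eef_rot: [0.195, 1.552, -0.188]
wrist_force: [0.3, -0.3, -0.2]
gripper_width: 0.276
```

```bash
python3 - <<'E'
from st import *
delta([.55,.1,.36],goalR(-14,45))
import cv2
f=[robot.camera(n)["frame"] for n in("scene","side")]
im=np.hstack([f[0][60:360,100:400],f[1][60:360,100:400]])
cv2.imwrite("pics/p4.png",im)
E
```

```text
t 5.1667 p [0.635 0.123 0.273] hold [0.635 0.123 0.292] 
R [[0.010709480776389557, 0.24224242292887088, 0.9701566448543504], [0.0031903763432055005, 0.9701990687730606, -0.2422882342390456], [-0.9999375623109119, 0.00568994599587537, 0.009617483780863023]] 
F [ 0.313 -0.281 -0.175] w 0.2755671346341473 q [-0.481  0.413  0.337  1.494 -0.142  1.248  1.199]
turn deg (tool) [ -0.148 -44.449  -0.301]
shift cm in present tool [-8.795 -4.196 -7.599] in goal tool [-11.584  -4.243   0.716]
```

View pics/p4.png

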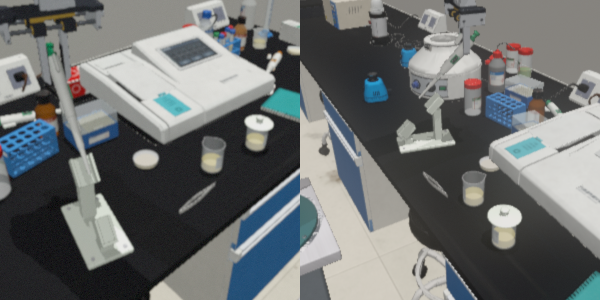

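Picture 7 shows the pipette out of the rest and held at about 45° (side crop: tip near (430,100), jaws (470,45)). The rest and beakers are unmoved. I'll raise it, then tilt it upright.

Call:
{"op": "move_arm", "data": {"targets": [{"tx": -2.5, "ty": 0, "tz": 0, "ax": 0, "ay": 0, "az": 0, "jaw": 1.5}, {"tx": -3, "ty": 0, "tz": 0, "ax": 0, "ay": 0, "az": 0, "jaw": 1.5}, {"tx": -3, "ty": 0, "tz": 0, "ax": 0, "ay": 0, "az": 0, "jaw": 1.5}, {"tx": -3, "ty": 0, "tz": 0, "ax": 0, "ay": 0, "az": 0, "jaw": 1.5}, {"tx": 0, "ty": 0, "tz": 0, "ax": 0, "ay": -3, "az": 0, "jaw": 1.5}, {"tx": 0, "ty": 0, "tz": 0, "ax": 0, "ay": -4, "az": 0, "jaw": 1.5}, {"tx": 0, "ty": 0, "tz": 0, "ax": 0, "ay": -4, "az": 0, "jaw": 1.5}, {"tx": 0, "ty": 0, "tz": 0, "ax": 0, "ay": -4, "az": 0, "jaw": 1.5}, {"tx": 0, "ty": 0, "tz": 0, "ax": 0, "ay": -4, "az": 0, "jaw": 1.5}, {"tx": 0, "ty": 0, "tz": 0, "ax": 0, "ay": 0, "az": 0, "jaw": 1.5}]}}

```text
clock: 6.1
eef_pos: [0.6309, 0.1236, 0.3828]
eef_rot: [0.152, 1.225, -0.208]
wrist_force: [-1.4, 1.0, -2.3]
gripper_width: 0.277
```

Call:
{"op": "move_arm", "data": {"targets": [{"tx": 0, "ty": 0, "tz": 0, "ax": 0, "ay": -4, "az": 0, "jaw": 1.5}, {"tx": 0, "ty": 0, "tz": 0, "ax": 0, "ay": -4, "az": 0, "jaw": 1.5}, {"tx": 0, "ty": 0, "tz": 0, "ax": 0, "ay": -4, "az": 0, "jaw": 1.5}, {"tx": 0, "ty": 0, "tz": 0, "ax": 0, "ay": -4, "az": 0, "jaw": 1.5}, {"tx": 0, "ty": 0, "tz": 0, "ax": 0, "ay": -4, "az": 0, "jaw": 1.5}, {"tx": 0, "ty": 0, "tz": 0, "ax": 0, "ay": -4, "az": 0, "jaw": 1.5}, {"tx": 0, "ty": 0, "tz": 0, "ax": 0, "ay": 0, "az": 0, "jaw": 1.5}, {"tx": 0, "ty": 0, "tz": 0, "ax": 0, "ay": 0, "az": 0, "jaw": 1.5}]}}

```text
clock: 6.77
eef_pos: [0.632, 0.1222, 0.383]
eef_rot: [0.102, 0.814, -0.23]
wrist_force: [0.8, 0.5, -0.6]
gripper_width: 0.275
```

```bash
python3 - <<'E'
from st import *
delta([.60,.1,.36],goalR(-14,45))
import cv2
f=[robot.camera(n)["frame"] for n in("scene","side")]
cv2.imwrite("pics/s5.png",f[0]);cv2.imwrite("pics/d5.png",f[1])
im=np.hstack([f[0][0:300,100:400],f[1][0:300,100:400]])
cv2.imwrite("pics/p5.png",im)
E
```

```text
t 6.7667 p [0.632 0.122 0.383] hold [0.62  0.125 0.397] 
R [[0.6631157223698196, 0.24244383264281388, 0.7081656068741374], [-0.16443847168030407, 0.9701639670160682, -0.1781624711747432], [-0.7302311468140742, 0.0016926656812938506, 0.6831980731131297]] 
F [ 0.843  0.5   -0.609] w 0.27480653445497616 q [-0.792  0.003  0.319  1.925  0.726  0.74   0.421]
turn deg (tool) [-0.09  -1.906 -0.048]
shift cm in present tool [-0.081 -2.937 -3.44 ] in goal tool [-0.193 -2.932 -3.44 ]
```

View pics/p5.png

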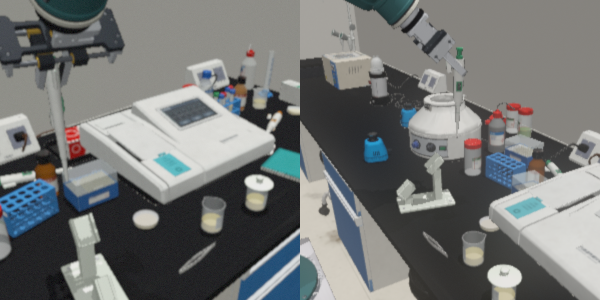

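Picture 8: the pipette is nearly upright (side crop: plunger (459,47), tip (459,133)), about 2° short by the tool angle. I'll turn the heading about the vertical for reach, before moving over to the beaker.

Call:
{"op": "move_arm", "data": {"targets": [{"tx": 0, "ty": 0, "tz": 0, "ax": 1.5, "ay": -1, "az": -1.4, "jaw": 1.5}, {"tx": 0, "ty": 0, "tz": 0, "ax": 2.5, "ay": -0.9, "az": -2.4, "jaw": 1.5}, {"tx": 0, "ty": 0, "tz": 0, "ax": 3, "ay": 0, "az": -2.9, "jaw": 1.5}, {"tx": 0, "ty": 0, "tz": 0, "ax": 3, "ay": 0, "az": -2.9, "jaw": 1.5}, {"tx": 0, "ty": 0, "tz": 0, "ax": 3, "ay": 0, "az": -2.9, "jaw": 1.5}, {"tx": 0, "ty": 0, "tz": 0, "ax": 3, "ay": 0, "az": -2.9, "jaw": 1.5}, {"tx": 0, "ty": 0, "tz": 0, "ax": 3, "ay": 0, "az": -2.9, "jaw": 1.5}, {"tx": 0, "ty": 0, "tz": 0, "ax": 3, "ay": 0, "az": -2.9, "jaw": 1.5}, {"tx": 0, "ty": 0, "tz": 0, "ax": 3, "ay": 0, "az": -2.9, "jaw": 1.5}, {"tx": 0, "ty": 0, "tz": 0, "ax": 0, "ay": 0, "az": 0, "jaw": 1.5}]}}

```text
clock: 7.7
eef_pos: [0.633, 0.1236, 0.383]
eef_rot: [0.347, 0.735, -0.804]
wrist_force: [0.8, 1.3, -0.5]
gripper_width: 0.274
```

```bash
python3 - <<'E'
from st import *
G=goalR(-50,45)
delta(np.array([.479,-.169,.39])+robot.hold_point_z*G.as_matrix()[:,0],G)
E
```

```text
t 7.7 p [0.633 0.124 0.383] hold [0.624 0.133 0.396] 
R [[0.4689053303085067, 0.754058711639223, 0.4599165691832221], [-0.525681733846292, 0.6567012422507037, -0.5407422612730938], [-0.7097791951787729, 0.011787189121154507, 0.7043256038679807]] 
F [ 0.77   1.3   -0.542] w 0.2737395603079189 q [-0.868  0.244  0.305  1.681  0.759  1.204 -0.14 ]
turn deg (tool) [ 0.269 -0.227 -1.221]
shift cm in present tool [  9.542 -30.859   9.233] in goal tool [ 10.234 -30.605   9.338]
```

Call:
{"op": "move_arm", "data": {"targets": [{"tx": 0.4, "ty": -1.3, "tz": 0.4, "ax": 0.3, "ay": -0.2, "az": -1.2, "jaw": 1.5}, {"tx": 0.8, "ty": -2.5, "tz": 0.8, "ax": 0, "ay": 0, "az": 0, "jaw": 1.5}, {"tx": 0.8, "ty": -2.5, "tz": 0.8, "ax": 0, "ay": 0, "az": 0, "jaw": 1.5}, {"tx": 0.8, "ty": -2.5, "tz": 0.8, "ax": 0, "ay": 0, "az": 0, "jaw": 1.5}, {"tx": 0.8, "ty": -2.5, "tz": 0.8, "ax": 0, "ay": 0, "az": 0, "jaw": 1.5}, {"tx": 0.8, "ty": -2.5, "tz": 0.8, "ax": 0, "ay": 0, "az": 0, "jaw": 1.5}, {"tx": 0.8, "ty": -2.5, "tz": 0.8, "ax": 0, "ay": 0, "az": 0, "jaw": 1.5}, {"tx": 0.8, "ty": -2.5, "tz": 0.8, "ax": 0, "ay": 0, "az": 0, "jaw": 1.5}, {"tx": 0.8, "ty": -2.5, "tz": 0.8, "ax": 0, "ay": 0, "az": 0, "jaw": 1.5}, {"tx": 0, "ty": 0, "tz": 0, "ax": 0, "ay": 0, "az": 0, "jaw": 1.5}]}}

```text
clock: 8.53
eef_pos: [0.5291, -0.0942, 0.3829]
eef_rot: [0.346, 0.733, -0.826]
wrist_force: [-0.1, -0.4, -0.7]
gripper_width: 0.274
```

```bash
python3 - <<'E'
from st import *
G=goalR(-50,45)
delta(np.array([.479,-.169,.39])+robot.hold_point_z*G.as_matrix()[:,0],G)
E
```

```text
t 8.5333 p [ 0.529 -0.094  0.383] hold [ 0.521 -0.084  0.396] 
R [[0.4552788023822225, 0.7666572521675252, 0.45272272949383563], [-0.5401786805211168, 0.6420489112423315, -0.5440406130823339], [-0.7077628170594117, 0.0031389921115165254, 0.7064431622690175]] 
F [-0.099 -0.432 -0.668] w 0.27390675450215707 q [-0.752 -0.132  0.41   2.056  0.912  1.084 -0.042]
turn deg (tool) [-0.166 -0.053 -0.088]
shift cm in present tool [ 3.138 -8.646  2.301] in goal tool [ 3.153 -8.648  2.273]
```

Call:
{"op": "move_arm", "data": {"targets": [{"tx": 0.8, "ty": -2.3, "tz": 0.6, "ax": 0, "ay": 0, "az": 0, "jaw": 1.5}, {"tx": 0.8, "ty": -2.3, "tz": 0.6, "ax": 0, "ay": 0, "az": 0, "jaw": 1.5}, {"tx": 0.8, "ty": -2.2, "tz": 0.6, "ax": 0, "ay": 0, "az": 0, "jaw": 1.5}, {"tx": 0.7, "ty": -1.8, "tz": 0.5, "ax": 0, "ay": 0, "az": 0, "jaw": 1.5}, {"tx": 0, "ty": 0, "tz": 0, "ax": 0, "ay": 0, "az": 0, "jaw": 1.5}, {"tx": 0, "ty": 0, "tz": 0, "ax": 0, "ay": 0, "az": 0, "jaw": 1.5}]}}

```text
clock: 9.03
eef_pos: [0.4902, -0.1743, 0.3772]
eef_rot: [0.344, 0.732, -0.822]
wrist_force: [0.3, 0.0, -1.5]
gripper_width: 0.273
```

```bash
python3 - <<'E'
from st import *
from geo import proj
G=goalR(-50,45)
delta(np.array([.479,-.169,.31])+robot.hold_point_z*G.as_matrix()[:,0],G)
import cv2
f=[robot.camera(n)["frame"] for n in("scene","side")]
cv2.imwrite("pics/s6.png",f[0]);cv2.imwrite("pics/d6.png",f[1])
for n in("scene","side"): print(n,proj(n,[[.479,-.169,.45],[.479,-.169,.19],[.479,-.169,.07]]))
im=np.hstack([cv2.resize(f[0][20:270,230:400],None,fx=2.3,fy=2.3),cv2.resize(f[1][20:270,190:360],None,fx=2.3,fy=2.3)])
print(im.shape);cv2.imwrite("pics/p6.png",im)
E
```

```text
t 9.0333 p [ 0.49  -0.174  0.377] hold [ 0.482 -0.164  0.39 ] 
R [[0.4581139060881848, 0.7642767726265685, 0.4538861794240294], [-0.5387471926935707, 0.6448770659900437, -0.5421116417536791], [-0.7070241236431911, 0.003818976772550442, 0.7071791173408533]] 
F [ 0.268  0.013 -1.502] w 0.2732375032758824 q [-0.685 -0.266  0.479  2.155  0.977  1.022  0.047]
turn deg (tool) [-0.044  0.006 -0.266]
shift cm in present tool [ 5.83  -0.543 -5.549] in goal tool [ 5.833 -0.512 -5.548]
scene [[332.608  32.912]
 [318.807 158.368]
 [313.876 203.19 ]]
side [[271.607  75.289]
 [272.156 192.638]
 [272.362 236.475]]
(575, 782, 3)
```

View pics/p6.png

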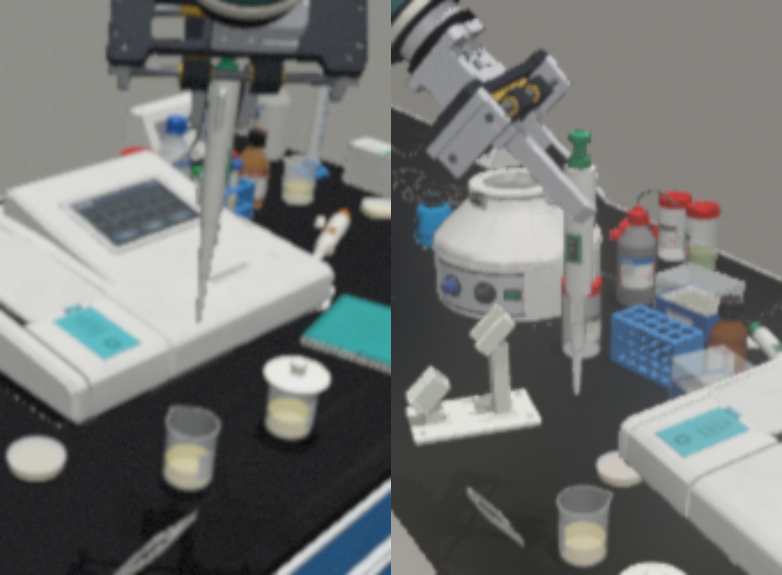

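Picture 9: the pipette is almost vertical over the open beaker (scene crop: tip (199,322), beaker rim about (191,420); side crop: tip (577,393), rim about (584,498)). I'll triangulate the tip and the axis.

```bash
python3 - <<'E'
from geo import *
np.set_printoptions(precision=4,suppress=True)
zs=lambda x,y:np.array((230+(x+.5)/2.3-.5,20+(y+.5)/2.3-.5)); zd=lambda x,y:np.array((190+(x-391+.5)/2.3-.5,20+(y+.5)/2.3-.5))
T,e=tri(zs(199,321),zd(577,394));print("tip",T,e)
def normal(n,a,b):
    return np.cross(ray(n,a)[1],ray(n,b)[1])
for sp in[(226,90),(224,110)]:
  u=np.cross(normal("scene",zs(*sp),zs(199,321)),normal("side",zd(580,140),zd(577,394)));u/=np.linalg.norm(u);u*=np.sign(u[2])
  print("axis",u,"tilt deg",np.degrees(np.arccos(u[2])),"at 200:",T+.2*u,"top",T+.254*u)
  R=np.array([[.458,.764,.454],[-.539,.645,-.542],[-.707,.0038,.707]])
  print("turn in tool deg",np.degrees(R.T@np.cross(u,[0,0,1])))
print("scene proj of expected top", proj("scene",[T+[0,0,.254]]),zs(228,63),proj("side",[T+[0,0,.254]]),zd(580,131))
# beaker mouth via both views in these pictures
print("rim",plane("scene",zs(191,421),.07),plane("side",zd(582,498),.07),tri(zs(191,421),zd(582,498)))
print("base",plane("scene",zs(189,474),0),plane("side",zd(583,549),0))
E
```

```text
tip [ 0.4797 -0.1612  0.1903] 5.827007566206167e-05
axis [ 0.0052 -0.0224  0.9997] tilt deg 1.3173260480570206 at 200: [ 0.4807 -0.1657  0.3903] top [ 0.481  -0.1669  0.4443]
turn in tool deg [-0.4279 -1.1718 -0.4219]
axis [ 0.0044 -0.0237  0.9997] tilt deg 1.378664913518963 at 200: [ 0.4806 -0.1659  0.3903] top [ 0.4808 -0.1672  0.4443]
turn in tool deg [-0.4853 -1.1976 -0.4792]
scene proj of expected top [[329.2472  36.7478]] [328.8478  47.1087] [[269.8209  77.4318]] [271.8913  76.6739]
rim [ 0.4819 -0.1684  0.07  ] [ 0.4803 -0.1687  0.07  ] (array([ 0.4812, -0.1681,  0.0699]), np.float64(0.0012154861517541498))
base [ 0.4798 -0.1721  0.    ] [ 0.4832 -0.1657  0.    ]
```

Call:
{"op": "move_arm", "data": {"targets": [{"tx": 0, "ty": -0.2, "tz": 0, "ax": -0.4, "ay": -1.2, "az": -0.4, "jaw": 1.5}, {"tx": 0.7, "ty": 0, "tz": -0.7, "ax": 0, "ay": 0, "az": 0, "jaw": 1.5}, {"tx": 1, "ty": 0, "tz": -0.9, "ax": 0, "ay": 0, "az": 0, "jaw": 1.5}, {"tx": 1, "ty": 0, "tz": -0.9, "ax": 0, "ay": 0, "az": 0, "jaw": 1.5}, {"tx": 1, "ty": 0, "tz": -0.9, "ax": 0, "ay": 0, "az": 0, "jaw": 1.5}, {"tx": 1, "ty": 0, "tz": -1, "ax": 0, "ay": 0, "az": 0, "jaw": 1.5}, {"tx": 0.9, "ty": 0, "tz": -0.9, "ax": 0, "ay": 0, "az": 0, "jaw": 1.5}, {"tx": 0.6, "ty": 0, "tz": -0.5, "ax": 0, "ay": 0, "az": 0, "jaw": 1.5}, {"tx": 0, "ty": 0, "tz": 0, "ax": 0, "ay": 0, "az": 0, "jaw": 1.5}, {"tx": 0, "ty": 0, "tz": 0, "ax": 0, "ay": 0, "az": 0, "jaw": 1.5}]}}

```text
clock: 9.97
eef_pos: [0.4922, -0.1785, 0.2923]
eef_rot: [0.324, 0.717, -0.828]
wrist_force: [0.7, 1.0, -0.9]
gripper_width: 0.275
```

```bash
python3 - <<'E'
from st import *
G=goalR(-50,45)
delta(np.array([.479,-.169,.31])+robot.hold_point_z*G.as_matrix()[:,0],G)
import cv2
f=[robot.camera(n)["frame"] for n in("scene","side")]
im=np.hstack([cv2.resize(f[0][20:270,230:400],None,fx=2.3,fy=2.3),cv2.resize(f[1][20:270,190:360],None,fx=2.3,fy=2.3)])
cv2.imwrite("pics/p7.png",im)
E
```

```text
t 9.9667 p [ 0.492 -0.178  0.292] hold [ 0.483 -0.168  0.305] 
R [[0.4623597015519346, 0.7635338460202346, 0.4508209981382356], [-0.5553579371429327, 0.6457174071220277, -0.5240482723871458], [-0.6912315589100029, -0.008068216727040667, 0.7225882893084368]] 
F [ 0.685  0.98  -0.912] w 0.2752866771584932 q [-0.659 -0.141  0.51   2.287  1.112  0.836 -0.166]
turn deg (tool) [0.485 1.271 0.165]
shift cm in present tool [-0.477 -0.404  0.144] in goal tool [-0.481 -0.401  0.137]
```

View pics/p7.png

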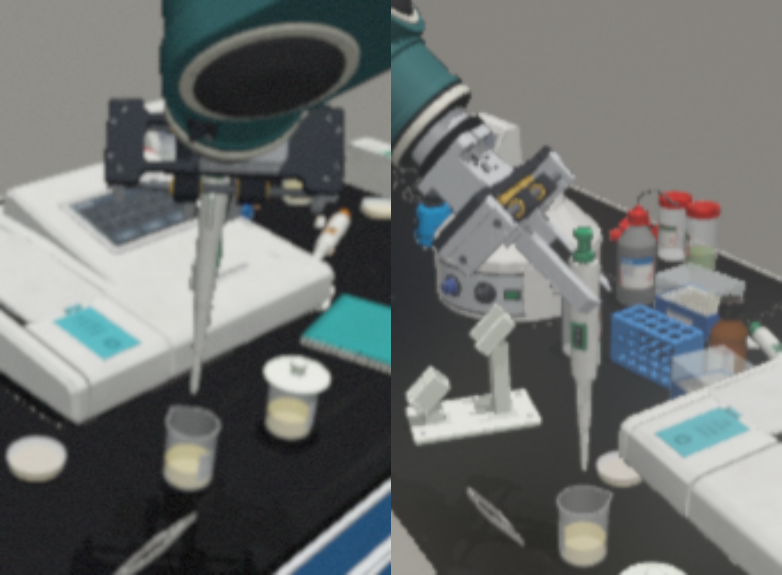

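Picture 10: the tip is above the open beaker (scene crop: tip (195,391), rim (191,421); side crop: tip (584,469), rim (583,498)). I'll do a numeric check.

```bash
python3 - <<'E'
from geo import *
np.set_printoptions(precision=4,suppress=True)
zs=lambda x,y:np.array((230+(x+.5)/2.3-.5,20+(y+.5)/2.3-.5)); zd=lambda x,y:np.array((190+(x-391+.5)/2.3-.5,20+(y+.5)/2.3-.5))
ts,td=zs(195,392),zd(584.5,470)
T,e=tri(ts,td);print("tip",T,e)
n=lambda c,a,b:np.cross(ray(c,a)[1],ray(c,b)[1])
for sp,dp in[((216,195),(584,235)),((214,205),(582,235))]:
  u=np.cross(n("scene",zs(*sp),ts),n("side",zd(*dp),td));u/=np.linalg.norm(u);u*=np.sign(u[2])
  print("axis",u,"tilt",np.degrees(np.arccos(u[2])))
print("rim",tri(zs(191,421),zd(583,498)))
E
```

```text
tip [ 0.4824 -0.1702  0.1048] 0.0004694466067531655
axis [0.0011 0.0013 1.    ] tilt 0.09812377838508111
axis [-0.0011  0.0111  0.9999] tilt 0.6381528728144122
rim (array([ 0.4818, -0.1686,  0.0696]), np.float64(0.0005429695222915063))
```

Call:
{"op": "move_arm", "data": {"targets": [{"tx": 0, "ty": 0, "tz": 0, "ax": 0, "ay": 0, "az": 0, "jaw": 1.5}, {"tx": 0, "ty": 0, "tz": 0, "ax": 0, "ay": 0, "az": 0, "jaw": 1.5}, {"tx": 0, "ty": 0, "tz": 0, "ax": 0, "ay": 0, "az": 0, "jaw": 1.5}, {"tx": 0, "ty": 0, "tz": 0, "ax": 0, "ay": 0, "az": 0, "jaw": 1.5}]}}

```text
clock: 10.4
eef_pos: [0.4922, -0.1785, 0.2927]
eef_rot: [0.325, 0.716, -0.828]
wrist_force: [-0.4, 0.0, -1.2]
gripper_width: 0.272
```

```bash
python3 - <<'E'
from st import *
o=robot.get_obs();print(o["eef_pos"],o["qd"],o["gripper_width"]);print(robot.finish_job())
E
```

```text
[ 0.492 -0.179  0.293] [ 0.     0.003 -0.002  0.001  0.002 -0.002 -0.003] 0.2718777145615176
the job is handed in; nothing more can be done
None
```

I drew the pipette out of its rest along the slope, turned it upright and held it still above the middle of the uncovered beaker. I handed the job in at about 10.4 s with the pipette still gripped in the air.

- **Position:** triangulated from both cameras, the tip was at (0.482, -0.170, 0.105). That is about 35 mm above the rim and 2 mm off the centre of the mouth.
- **Upright:** the pipette leans by between 0.1° and 0.6°, depending on which edge points I used.
- **Grip and stillness:** the jaws stayed at 26 mm throughout. The arm was at rest when I handed in, and the wrist-force readings I saw stayed below 3 N.
- **Everything else:** the rest, both beakers, the cover, the petri dish and the tweezers looked unmoved in the last pictures. I checked this by eye only.

The first two move calls were refused because their rows left out some of the keys. Nothing moved, and I repeated the moves with full rows. No other check failed or disagreed.

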